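Wedge the horn stake tight in its bench holder

ROBOT

A 6-joint arm with a two-finger parallel gripper is mounted at the origin on the work surface. World frame = base frame: x ahead of the robot, y to its left, z up, the work surface at z = 0. Lengths are in mm, angles in rad, forces in N, time in s.
With the tool pointing down it reaches from about 300 to 775 mm from the base axis. Payload 14.6 kg.
Tool frame: the origin (TCP) lies midway between the tips of the shut fingers; the grasp point (between the pads) lies manip.grasp_offset behind it (manip.grasp_offset is the distance from the TCP to the grasp point, in mm); z points along the fingers, y is the direction in which the jaws open and shut (so a half turn about z gives the same grasp; the last joint's range is limited). The gripper opens to 94 mm and grips with 3 to 60 N. Pads are 16 mm wide; open, the fingers measure 119 mm over their backs; the gripper's body (75 mm by 177 mm) begins 78 mm behind the grasp point.
Start: joints at [-1.198, 0.3, 1.521, -0, 1.321, -0.067], TCP at [234.159, -497.653, 183.846] pointing down, gripper open.
Joint ranges: [-3.03, 3.03], [-0.79, 2.21], [0.23, 2.52], [-1.04, 4.18], [0, 3.07], [-2.55, 2.55]. Speed limits (rad/s): [2.22, 2.22, 2.57, 3.14, 3.14, 3.14].

INTERFACE

Orientations are given as [roll, pitch, yaw] about the fixed x, y, z axes, in that order (R = Rz(yaw) Ry(pitch) Rx(roll)).
In Python, from cell import monitor, vision, order, manip gives the robot as it stands.
- The arm moves only by the shell command python3 -m jog 'ROWS' [FORCE]. ROWS is JSON, a list of rows, each a list of 7 numbers: the shift along the tool's x, y, z in cm, then the turn, a rotation vector about the tool's x, y, z in rad, then the opening in per cent of the stroke, from 0 (shut) to 100 (fully open). In form: [[tx, ty, tz, rx, ry, rz, jaw], ...]. A call has 1 to 8 rows; each row shifts and turns the commanded pose from where the row before left it, along the tool's axes as they then stand; what a row does not reach is not made up. A row lasts 1/10 s, in which the tool goes at most 50 mm and 8.59 degrees, less where a joint would pass 70% of its speed; a pose out of reach is approached as far as the arm can. A call is refused whole if a number of a shift passes 5 or a number of a turn 0.15, either way. A call with a gripper value outside its range is refused whole. The fingers move at their own pace and stop on an object; FORCE is the grip in N (left out, the last holds). Time passes only in rows, so rows that do not move let the fingers close. It gives the time, the measured TCP pose, the force and the opening at its end, in the units of the state.
- monitor.read_state(): the state, without advancing time (a new reading comes with each control period).
- vision.camera(name): name is "side" or "top" or "wrist"; returns a dict with "color" (480x640x3 uint8, blue, green, red), "fx", "fy", "cx", "cy" (pixels), "cam_to_world" (4x4, takes a point from camera to world coordinates); the wrist camera has in their place "tool_from_camera" (4x4, takes a point from camera to tool coordinates, whose origin is the TCP and whose axes are the flange's). Camera axes: x right, y down, z forward; pixel columns grow to the right and rows downward; lengths in mm; the calibration is good to about 2 mm. A picture is of the moment at which its call begins: read the wrist's pose just before it. There is no depth.
- order.sign_off(): hands the job in, once; it reports no verdict.
The state is a dict: "clock": time; "joints": joint angles; "qd": joint speeds; "effort": joint torques, N m; "eef_pos": TCP position; "eef_rot": TCP orientation; "wrist_force": force on the tool from outside, world axes, zero at the start; "moment": the same for the moment, N m; "finger_gap": finger opening in mm.
Only numpy, scipy, OpenCV 4.12 (cv2) and the standard library are available. Lean on these libraries where they do the work, as an engineer would, in place of code of your own. Each camera call takes 0.05 s, during which the arm holds its last target.

TASK

The horn stake is loose in its green holder on the tinsmith's bench. Take the red-headed wooden wedge out of the rack, stand it tip down in the gap beside the stake's shank and let go of it there. Then tap or press it down from above until the stake is driven against its stop and locked tight, and leave the wedge standing upright in the gap.

Things in the scene. Friction and masses are not known exactly. Their poses are not given: they have to be found in the camera images.
- wedge: Wooden wedge, red block head, 60 g, hanging tip down in a 30 mm hole of a dark rack, head on its board (top 110 mm above bench). Origin: centre of tip; z up. Blade 95 mm long, 24 wide in x, tapering in y evenly from 4 mm at tip to 24 under the head; half a turn is the same. Rack neighbours 60 mm away along its y, equally high: a too thin blue-headed wedge, a brass-headed punch; order varies.
- wedge_head (a point): Centre of the flat top of the wedge's red head, 129 mm above the tip; axes as the wedge. The head is 40 mm in x, 28 mm in y, 34 mm high. Grip it across the 40 mm; tap down here. The head's underside is about 19 mm above the holder's top when the wedge is tight, 38 to 47 mm when it stands loose.
- gap (a point): Wedge gap in the green fixed holder, at its top, 90 mm above bench. x: along the gap (38 mm, takes the wedge's 24 mm width); y: across it, to the stake. Fixed wall at y -10 mm, stake's shank at +4 mm plus joint stake; both slope 6 deg like the wedge, over 76 mm deep. Tip of the wedge below this point: loose 48 to 57 mm, tight 76 mm. Stake post from y +20 mm, 55 mm above holder, horn to +y.
- stake (a joint): How far the steel horn stake has slid along +y of point gap, m: 0 to 0.002 at the start (loose), 0.006 at its stop (tight). About 2.5 N of friction, no spring: stays where left. The wedge going down 4.8 mm moves it 1 mm; that takes 3 to 10 N down, then at the stop resistance rises steeply; 15 to 20 N is enough. The wedge does not spring back.
There are look-alikes about, which are no part of the job. Leave any pink, turquoise or white look-alike of the wedge alone.

How it is judged:
By the outcome, as a careful person would: the job done as asked, in the order asked, and still so for the second after the job is handed in, with the robot touching nothing.
It also fails if it takes over 38 s, if anything falls off the work surface, if the arm or the gripper's body presses on something with over 40 N, if the wrist force passes 120 N, or if a joint passes its speed limit or range.

## Working session

There is one attempt and no reset: what is moved stays moved. The work goes in short steps, Python scripts to look and compute and a shell command to move; the robot and the scene stay as the last step left them, time stands still between calls to the robot, and variables do not carry over. Pictures are saved under pics/ and viewed, and the job is handed in when it is done.

```bash
ls; mkdir -p pics
python3 - <<'E'
from cell import monitor, vision, order, manip
import cv2,numpy as np
s=monitor.read_state(); print(s); print(manip.grasp_offset, [a for a in dir(manip) if a[0]!='_'])
for n in("side","top","wrist"):
    c=vision.camera(n); cv2.imwrite(f"pics/{n}0.png",c["color"])
    np.savez(f"pics/{n}0.npz",**c)
    print(n,c["fx"],c["cx"],c["cy"],np.round(c.get("cam_to_world",c.get("tool_from_camera")),3).tolist())
E
```

```text
pics
{'clock': 0.0, 'joints': array([-1.19760115e+00,  3.00478126e-01,  1.52157159e+00, -5.93463435e-06,
        1.32067783e+00, -6.65912981e-02]), 'qd': array([ 0.00214418,  0.00151655,  0.00071883,  0.00166652, -0.00340839,
       -0.00049901]), 'effort': array([ 1.05241812e-03, -5.31809485e+01, -3.52738595e+01,  7.08939414e-02,
        2.44259764e-02, -1.41385367e-04]), 'eef_pos': array([ 234.05906338, -497.40402709,  183.28650074]), 'eef_rot': array([-3.14045990e+00, -6.97823069e-05,  4.39787909e-01]), 'wrist_force': array([ 0.20178937,  0.36660232, -0.03601374]), 'moment': array([ 0.03788462,  0.03041504, -0.0237919 ]), 'finger_gap': 94.32537253691515}
18.8 ['Unreachable', 'grasp_offset']
side 561.1498382014788 317.6574677273707 236.83900393387424 [[0.944, -0.188, 0.272, 373.221], [-0.33, -0.476, 0.815, -801.121], [-0.024, -0.859, -0.512, 560.642], [0.0, 0.0, 0.0, 1.0]]
top 504.0280575866044 320.9261221938505 238.40933504135864 [[0.026, -0.99, 0.141, 485.089], [-1.0, -0.023, 0.021, -67.768], [-0.017, -0.142, -0.99, 892.827], [0.0, 0.0, 0.0, 1.0]]
wrist 351.87823840199803 320.0480532632436 237.4263876581499 [[0.0, -0.957, -0.289, 84.651], [1.0, 0.0, 0.0, 1.81], [-0.0, -0.289, 0.957, -199.964], [0.0, 0.0, 0.0, 1.0]]
```

View pics/side0.png

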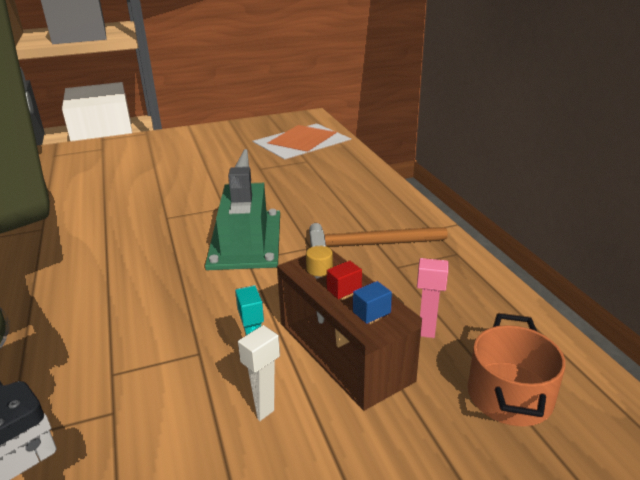

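View pics/top0.png

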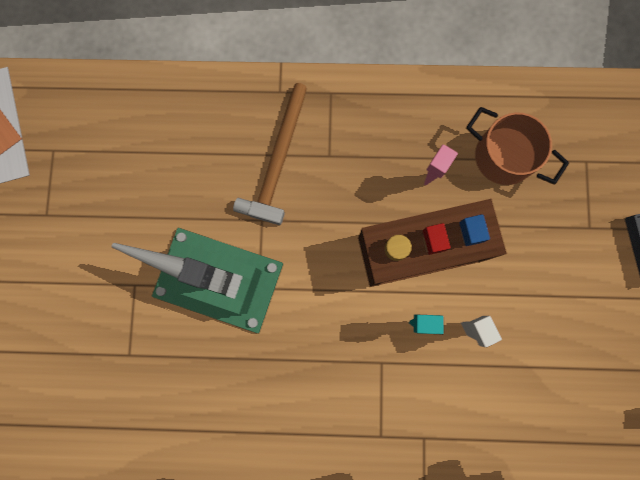

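View pics/wrist0.png

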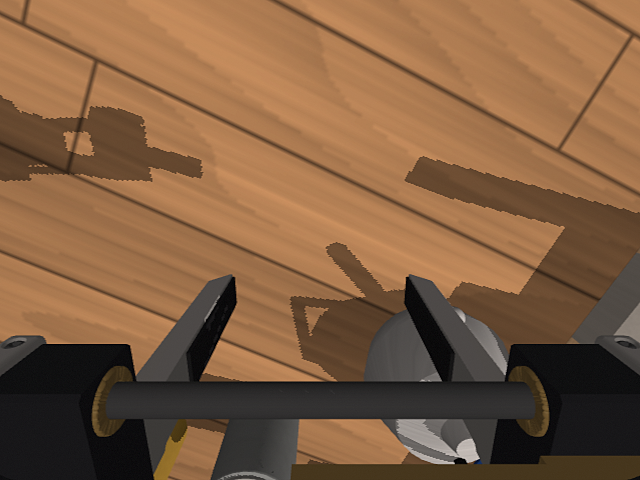

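```bash
cat > h.py <<'E'
import numpy as np,cv2
def load(n): return dict(np.load(f"pics/{n}.npz"))
def ray(c,u,v,M=None):
    M=c["cam_to_world"] if M is None else M
    d=M[:3,:3]@np.array([(u-c["cx"])/c["fx"],(v-c["cy"])/c["fy"],1.0]); return M[:3,3],d
def plane(c,u,v,z,M=None):
    o,d=ray(c,u,v,M); return o+d*(z-o[2])/d[2]
def proj(c,p,M=None):
    M=c["cam_to_world"] if M is None else M
    q=M[:3,:3].T@(np.array(p)-M[:3,3]); return q[0]/q[2]*c["fx"]+c["cx"],q[1]/q[2]*c["fy"]+c["cy"]
def crop(img,x0,y0,x1,y1,s,fn): cv2.imwrite(fn,cv2.resize(img[y0:y1,x0:x1],None,fx=s,fy=s,interpolation=cv2.INTER_CUBIC))
E
python3 - <<'E'
from h import *
t=load("top0");s=load("side0")
a=cv2.resize(t["color"][190:300,350:510],None,fx=4.9,fy=4.9)
crop(t["color"],350,190,510,300,5,"pics/crop_rack.png")
crop(t["color"],100,220,290,340,4,"pics/crop_hold.png")
crop(s["color"],200,140,290,275,4,"pics/crop_holds.png")
crop(s["color"],270,230,450,400,3.5,"pics/crop_racks.png")
E
```

```text
(no output)
```

View pics/crop_rack.png

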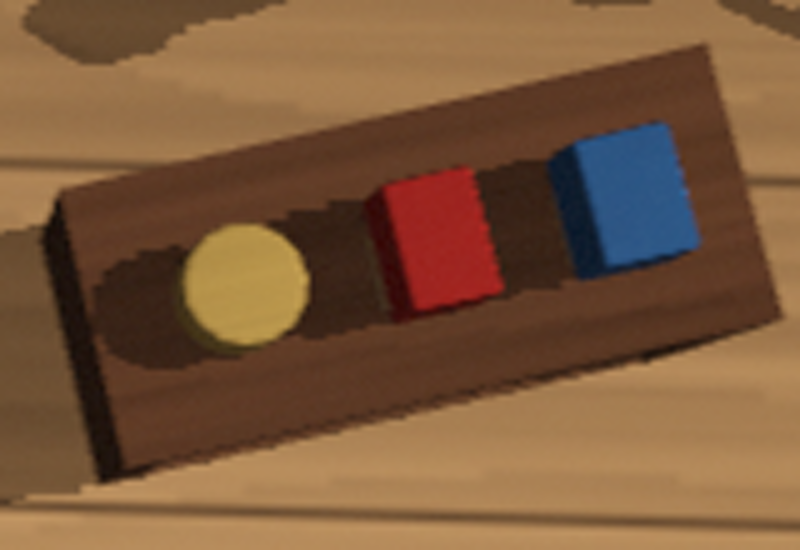

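View pics/crop_hold.png

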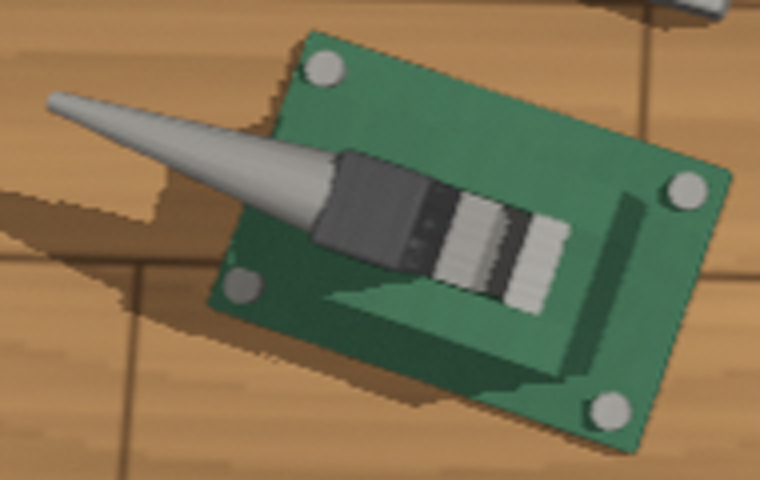

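View pics/crop_holds.png

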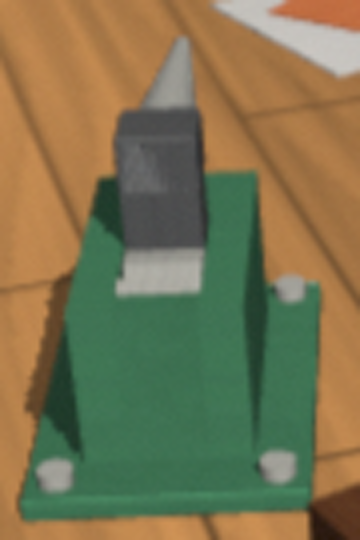

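View pics/crop_racks.png

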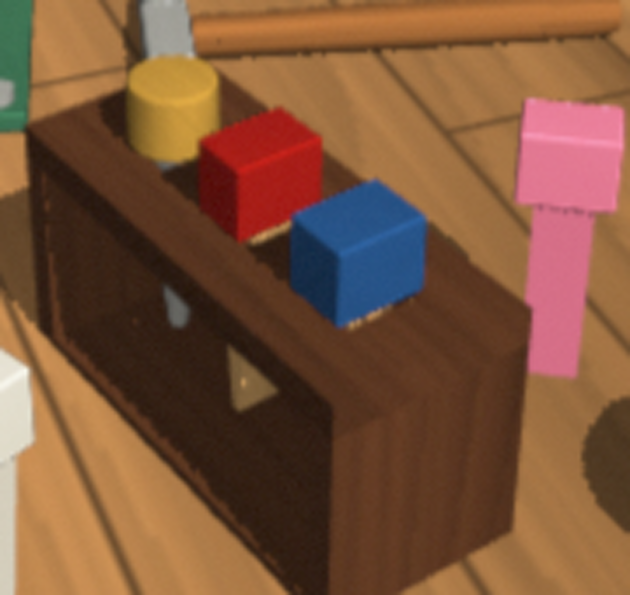

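Run:
```python
from h import *
t=load("top0");s=load("side0")
# red head
for n,c in(("top",t),("side",s)):
    b,g,r=[c["color"][...,i].astype(int) for i in range(3)]
    m=((r>110)&(g<60)&(b<60)).astype(np.uint8)
    cs,_=cv2.findContours(m,cv2.RETR_EXTERNAL,cv2.CHAIN_APPROX_NONE)
    for k in cs:
        if cv2.contourArea(k)>40: print(n,cv2.contourArea(k),cv2.minAreaRect(k))
# top face of head
b,g,r=[t["color"][...,i].astype(int) for i in range(3)]
m=((r>150)&(g<70)&(b<70)).astype(np.uint8)
k=max(cv2.findContours(m,cv2.RETR_EXTERNAL,cv2.CHAIN_APPROX_NONE)[0],key=cv2.contourArea)
q=cv2.minAreaRect(k);print(q)
P=np.array([plane(t,u,v,144) for u,v in cv2.boxPoints(q)]);print(P.round(1),P.mean(0).round(1))
# rack top corners crop
C=[(62,190),(705,45),(780,318),(120,480)]
P=np.array([plane(t,350+(x+.5)/5-.5,190+(y+.5)/5-.5,110) for x,y in C]);print("rack",P.round(1).tolist(),P.mean(0))
# brass & blue
b_=[(245,285),(640,197),(437,240)]
print([plane(t,350+x/5-.4,190+y/5-.4,144)[:2].round(1).tolist() for x,y in b_])
H={"strip1":[(538,212),(570,228),(540,314),(505,300)],"strip2":[(465,190),(503,205),(475,292),(432,277)],"dark":[(510,208),(533,213),(503,300),(480,290)]}
for n,C in H.items(): print(n,[plane(t,100+x/4-.4,220+y/4-.4,90)[:2].round(1).tolist() for x,y in C])
print("base z15?",[plane(t,100+x/4-.4,220+y/4-.4,15)[:2].round(1).tolist() for x,y in [(312,30),(732,172),(635,453),(210,305)]])
print("post top z145",[plane(t,100+x/4-.4,220+y/4-.4,145)[:2].round(1).tolist() for x,y in [(345,150),(435,180),(405,272),(313,240)]])
print("side",[plane(s,200+x/4-.4,140+y/4-.4,90)[:2].round(1).tolist() for x,y in [(116,295),(200,292),(203,250),(125,250),(100,178),(256,172),(245,310),(70,318)]])
```

```text
top 432.5 ((438.4118347167969, 237.14707946777344), (26.193845748901367, 18.190170288085938), 75.96376037597656)
side 756.0 ((347.1419982910156, 277.9977722167969), (32.41009521484375, 32.376853942871094), 68.5522689819336)
((438.3548278808594, 237.2054443359375), (25.186521530151367, 16.039499282836914), 75.0685806274414)
[[ 613.  -211.4  144. ]
 [ 619.8 -234.6  144. ]
 [ 583.2 -244.   144. ]
 [ 576.4 -220.9  144. ]] [ 598.1 -227.8  144. ]
rack [[615.6, -115.6, 110.0], [666.7, -317.5, 110.0], [580.5, -338.9, 110.0], [525.2, -134.8, 110.0]] [ 596.99826559 -226.71000115  110.        ]
[[582.5, -168.5], [611.8, -286.4], [597.4, -225.7]]
strip1 [[541.3, 86.2], [535.2, 73.1], [500.9, 83.4], [506.0, 97.6]]
strip2 [[549.4, 116.0], [543.7, 100.4], [508.9, 109.8], [514.4, 127.3]]
dark [[542.6, 97.6], [540.8, 88.2], [506.0, 98.4], [509.7, 107.8]]
base z15? [[624.7, 205.2], [566.1, 16.4], [444.2, 53.6], [502.5, 241.8]]
post top z145 [[558.8, 149.4], [548.4, 114.9], [513.9, 124.1], [524.9, 159.2]]
side [[502.7, 83.8], [538.3, 72.6], [549.0, 112.1], [515.4, 125.6], [519.7, 206.8], [592.9, 184.5], [552.9, 48.9], [479.6, 70.3]]
```

Candidates in the top / side views are:
- red head in the rack: (437,238) / (345,280)
- blue: (475,229) / (372,301)
- brass: (398,246) / (319,260)
- pink: (443,160) / (432,275)
- turquoise: (430,324) / (250,305)
- white: (487,331) / (258,345)

I choose the red one in the middle of the rack. The close crops confirm a red block 40 x 28 mm sitting on the board.

The wedge head is at about (598,-227,144) with yaw 0.245. The gap is at about (526,101,90) with yaw -0.30. I will turn the tool first.

```bash
cat > rem.py <<'E'
import sys,numpy as np
from scipy.spatial.transform import Rotation as R
from cell import monitor
def rem(x,y,z,yaw):
    s=monitor.read_state(); A=R.from_euler("xyz",s["eef_rot"]); B=R.from_euler("xyz",[np.pi,0,yaw])
    d=A.inv().apply(np.array([x,y,z])-s["eef_pos"])/10; w=(A.inv()*B).as_rotvec()
    print("clk %.2f"%s["clock"],"pos",s["eef_pos"].round(1),"rot",s["eef_rot"].round(3),"F",s["wrist_force"].round(1),"M",s["moment"].round(2),"gap %.1f"%s["finger_gap"])
    print("shift cm",d.round(2),"turn",w.round(3))
if __name__=="__main__": rem(*map(float,sys.argv[1:5]))
E
python3 -m jog '[[0,0,0,0,0,-0.14,80],[0,0,0,0,0,-0.14,80],[0,0,0,0,0,-0.14,80],[0,0,0,0,0,-0.14,80],[0,0,0,0,0,-0.14,80],[0,0,0,0,0,-0.14,80],[0,0,0,0,0,-0.14,80],[0,0,0,0,0,-0.14,80]]' 30
python3 rem.py 598 -227 220 1.815
```

```text
clock: 0.95
eef_pos: [234.1, -497.5, 183.6]
eef_rot: [-3.141, -0.0, 1.566]
wrist_force: [0.2, -0.4, 0.6]
finger_gap: 75.4
clk 0.95 pos [ 234.1 -497.5  183.6] rot [-3.141 -0.     1.566] F [ 0.2 -0.4  0.6] M [-0.04 -0.08  0.04] gap 75.4
shift cm [27.25 36.25 -3.64] turn [-0.    -0.    -0.249]
```

```bash
python3 -m jog '[[0,0,-1,0,0,-0.125,80],[0,0,-1,0,0,-0.125,80],[1.2,2.8,-0.2,0,0,0,80],[1.2,2.8,-0.2,0,0,0,80],[1.2,2.8,-0.2,0,0,0,80],[1.2,2.8,-0.2,0,0,0,80],[1.2,2.8,-0.2,0,0,0,80],[1.2,2.8,-0.2,0,0,0,80]]'
python3 -m jog '[[1.2,2.8,0,0,0,0,80],[1.2,2.8,0,0,0,0,80],[1.2,2.8,0,0,0,0,80],[1.2,2.8,0,0,0,0,80],[1.2,2.8,0,0,0,0,80],[1.2,2.8,0,0,0,0,80],[1.2,2.8,0,0,0,0,80]]'
python3 rem.py 598 -227 220 1.815
```

```text
clock: 1.75
eef_pos: [381.2, -387.0, 215.7]
eef_rot: [-3.141, -0.0, 1.81]
wrist_force: [0.8, -0.1, -0.1]
finger_gap: 75.4
clock: 2.45
eef_pos: [551.7, -259.0, 215.5]
eef_rot: [-3.141, -0.0, 1.81]
wrist_force: [-0.0, 0.0, 0.7]
finger_gap: 75.2
clk 2.45 pos [ 551.7 -259.   215.5] rot [-3.141 -0.     1.81 ] F [-0.   0.   0.7] M [-0.02 -0.07  0.01] gap 75.2
shift cm [ 2.01  5.25 -0.45] turn [-0.    -0.    -0.005]
```

```bash
python3 -m jog '[[1,2.6,0,0,0,0,80],[1,2.6,0,0,0,0,80],[0,0,0,0,0,0,80]]'
cat > wpic.py <<'E'
import sys,cv2,numpy as np
from cell import monitor,vision
from scipy.spatial.transform import Rotation as R
n=sys.argv[1]
s=monitor.read_state(); c=vision.camera("wrist")
T=np.eye(4);T[:3,:3]=R.from_euler("xyz",s["eef_rot"]).as_matrix();T[:3,3]=s["eef_pos"]
c["cam_to_world"]=T@c["tool_from_camera"]
np.savez(f"pics/{n}.npz",**c); cv2.imwrite(f"pics/{n}.png",c["color"])
E
python3 wpic.py w1; python3 rem.py 598 -227 220 1.815
```

```text
clock: 2.75
eef_pos: [598.3, -226.0, 214.9]
eef_rot: [-3.141, -0.001, 1.812]
wrist_force: [-0.1, -0.4, 0.1]
finger_gap: 75.3
clk 2.80 pos [ 597.2 -227.2  215. ] rot [-3.141e+00 -1.000e-03  1.812e+00] F [ 0.8 -0.3 -0.4] M [-0.06 -0.08 -0.06] gap 75.1
shift cm [-0.    0.08 -0.5 ] turn [-0.001 -0.001 -0.003]
```

View pics/w1.png

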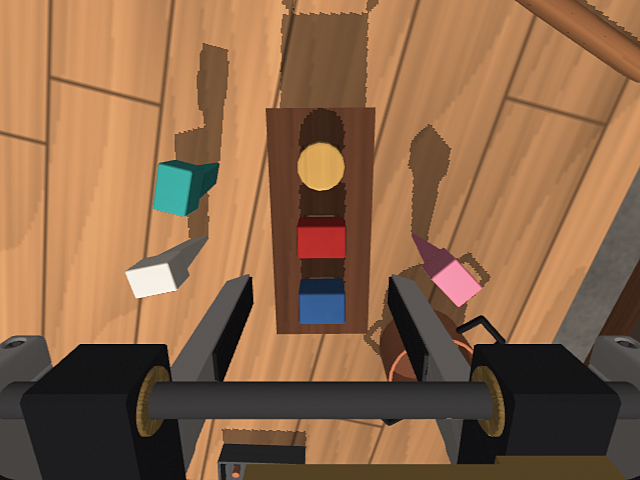

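Run:
```python
from h import *
c=load("w1")
b,g,r=[c["color"][...,i].astype(int) for i in range(3)]
m=((r>165)&(g<70)&(b<70)).astype(np.uint8)
k=max(cv2.findContours(m,cv2.RETR_EXTERNAL,cv2.CHAIN_APPROX_NONE)[0],key=cv2.contourArea)
q=cv2.minAreaRect(k);print(q,cv2.boundingRect(k))
P=np.array([plane(c,u,v,144) for u,v in cv2.boxPoints(q)]);print(P.round(1).tolist(),P.mean(0).round(1))
print(proj(c,[597.2,-227.2,215]),proj(c,[597.2,-227.2,144]))
```

```text
((321.0, 242.5), (29.0, 46.0), 90.0) (298, 228, 47, 30)
[[579.6, -221.4, 144.0], [615.2, -212.6, 144.0], [621.5, -236.3, 144.0], [585.0, -245.3, 144.0]] [ 600.3 -228.9  144. ]
(np.float64(316.8406683392428), np.float64(273.8851707330088)) (np.float64(317.723219352708), np.float64(239.81386619885328))
```

Red head at (321,242) is in line with the rack, and both views agree to 2 mm, at about (599,-228). Descending.

```bash
python3 -m jog '[[-0.1,0.15,2,0,0,0,80],[0,0,2,0,0,0,80],[0,0,2,0,0,0,80],[0,0,2,0,0,0,80],[0,0,1,0,0,0,80],[0,0,1,0,0,0,80],[0,0,0,0,0,0,80]]'
python3 rem.py 599 -228 115 1.815
```

```text
clock: 3.5
eef_pos: [597.8, -228.9, 115.0]
eef_rot: [-3.14, -0.001, 1.809]
wrist_force: [0.1, 0.1, -0.4]
finger_gap: 75.1
clk 3.50 pos [ 597.8 -228.9  115. ] rot [-3.140e+00 -1.000e-03  1.809e+00] F [ 0.1  0.1 -0.4] M [ 0.   -0.06  0.01] gap 75.1
shift cm [ 0.06  0.14 -0.  ] turn [-0.001 -0.001 -0.006]
```

```bash
python3 -m jog '[[0.05,0.1,0,0,0,0,30],[0,0,0,0,0,0,30],[0,0,0,0,0,0,30],[0,0,0,0,0,0,30],[0,0,0,0,0,0,30]]' 30
python3 rem.py 599 -228 115 1.815
```

```text
clock: 4.0
eef_pos: [599.3, -228.1, 116.1]
eef_rot: [3.141, 0.0, 1.81]
wrist_force: [-0.2, 0.0, 1.3]
finger_gap: 39.3
clk 4.00 pos [ 599.3 -228.1  116.1] rot [3.141 0.    1.81 ] F [-0.2  0.   1.3] M [-0.05  0.   -0.03] gap 39.3
shift cm [ 0.02 -0.03  0.11] turn [ 0.     0.    -0.005]
```

```bash
python3 -m jog '[[0,0,-1,0,0,0,30],[0,0,-2,0,0,0,30],[0,0,-2.5,0,0,0,30],[0,0,-2.5,0,0,0,30],[0,0,-2.5,0,0,0,30],[0,0,-2,0,0,0,30],[0,0,-1.5,0,0,0,30],[0,0,-1,0,0,0,30]]'
python3 rem.py 525.5 98 270 1.271; python3 wpic.py w2
```

```text
clock: 4.8
eef_pos: [599.3, -228.1, 267.8]
eef_rot: [3.14, 0.001, 1.81]
wrist_force: [-0.3, 0.3, -0.3]
finger_gap: 39.5
clk 4.80 pos [ 599.3 -228.1  267.8] rot [3.14e+00 1.00e-03 1.81e+00] F [-0.3  0.3 -0.3] M [ 0.02 -0.07  0.01] gap 39.5
shift cm [33.43  0.55 -0.25] turn [0.002 0.001 0.539]
```

View pics/w2.png

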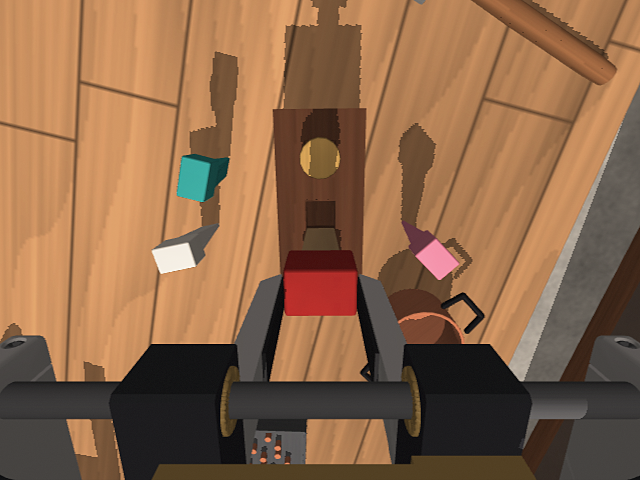

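```bash
python3 -m jog '[[2,0,0,0,0,0,30],[3.5,0,0,0,0,0,30],[4,0,0,0,0,0,30],[4,0,0,0,0,0,30],[4,0,0,0,0,0,30],[4,0,0,0,0,0,30],[3,0,0,0,0,0,30],[1.5,0,0,0,0,0,30]]'
python3 -m jog '[[0,0,0,0,0,0.11,30],[0,0,0,0,0,0.11,30],[0,0,0,0,0,0.11,30],[0,0,0,0,0,0.11,30],[0,0,0,0,0,0.1,30],[0,0,0,0,0,0,30]]'
python3 rem.py 525.5 98 270 1.271; python3 wpic.py w3
python3 - <<'E'
from cell import vision
import cv2,numpy as np
for n in("top","side"):
    c=vision.camera(n); cv2.imwrite(f"pics/{n}1.png",c["color"]);np.savez(f"pics/{n}1.npz",**c)
E
```

```text
clock: 5.65
eef_pos: [537.0, 26.5, 265.8]
eef_rot: [-3.141, -0.0, 1.812]
wrist_force: [-0.4, -0.1, -1.0]
finger_gap: 39.8
clock: 6.25
eef_pos: [537.8, 24.0, 265.6]
eef_rot: [-3.141, 0.0, 1.268]
wrist_force: [0.0, -0.0, -0.1]
finger_gap: 40.3
clk 6.25 pos [537.8  24.  265.6] rot [-3.141  0.     1.268] F [ 0.  -0.  -0.1] M [-0.04 -0.01  0.01] gap 40.3
shift cm [ 6.7  -3.38 -0.45] turn [-0.     0.    -0.003]
```

View pics/w3.png

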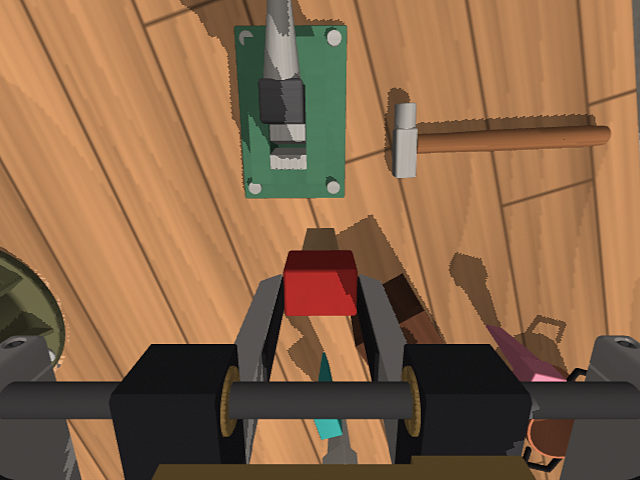

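Run:
```python
from h import *
crop(load("w3")["color"],225,60,365,210,4,"pics/w3c.png")
```

```text
(no output)
```

View pics/w3c.png

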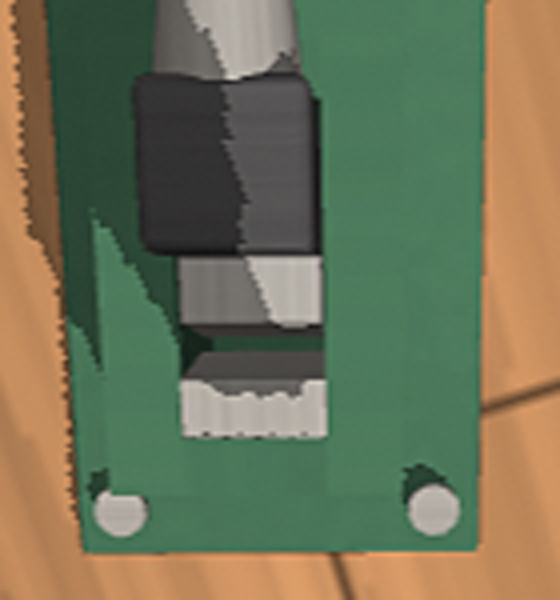

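Run:
```python
from h import *
c=load("w3"); ps=-0.300
ex=np.array([np.cos(ps),np.sin(ps)]);ey=np.array([-np.sin(ps),np.cos(ps)])
g0=np.array([526.3,100.6])
f=lambda x,y,z=90: plane(c,225+(x+.5)/4-.5,60+(y+.5)/4-.5,z)[:2]
for n,x,y,z in [("front L",182,437,90),("front R",327,437,90),("wall-10 L",182,380,90),("wall-10 R",327,380,90),("shank L",180,326,90),("shank R",323,326,90),("post bL",148,252,145),("post bR",320,252,145),("ledge far L",180,256,90),("ledge far R",322,256,90),("postfarL",135,75,145),("postfarR",305,75,145)]:
    p=f(x,y,z); print(n,p.round(1),"gapframe",(ex@(p-g0)).round(1),(ey@(p-g0)).round(1))
print("cam",c["cam_to_world"][:3,3].round(1))
# edge angle
a=f(182,437);b=f(327,437);print("yaw strip",np.arctan2(*(b-a)[::-1]))
# base edges via bolts
a=f(85,552,12);b=f(478,550,12);print("yaw base",np.arctan2(*(b-a)[::-1]))
# red head top face
img=c["color"];bb,g,r=[img[...,i].astype(int) for i in range(3)]
m=((r>160)&(g<70)&(bb<70)).astype(np.uint8)
k=max(cv2.findContours(m,cv2.RETR_EXTERNAL,cv2.CHAIN_APPROX_NONE)[0],key=cv2.contourArea);print(cv2.minAreaRect(k),cv2.boundingRect(k))
T=c["tool_from_camera"]
x,y,w,h=cv2.boundingRect(k)
for u,v in [(x,y),(x+w,y),(x,y+h),(x+w,y+h)]: print((u,v),plane(c,u-.5,v-.5,-28.5,T).round(1))
```

```text
front L [502.4  82.6] gapframe -17.6 -24.3
front R [538.8  71.2] gapframe 20.6 -24.4
wall-10 L [507.3  96.4] gapframe -16.9 -9.7
wall-10 R [543.3  85.1] gapframe 20.8 -9.8
shank L [511.4 109.3] gapframe -16.8 3.9
shank R [546.5  98.3] gapframe 20.0 3.8
post bL [517.7 125. ] gapframe -15.4 20.8
post bR [553.3 113.9] gapframe 21.8 20.7
ledge far L [517.2 125.4] gapframe -16.1 21.0
ledge far R [551.6 114.7] gapframe 20.0 20.9
postfarL [527.2 158.9] gapframe -16.3 56.0
postfarR [561.2 148.3] gapframe 19.2 55.9
cam [564.1 103.  465.5]
yaw strip -0.3028132806236169
yaw base -0.29760611300502626
((320.5, 293.5), (69.0, 43.0), 0.0) (286, 272, 70, 44)
(286, 272) [ 12.9 -16.7 -28.5]
(356, 272) [ 12.9  20.  -28.5]
(286, 316) [-12.9 -17.4 -28.5]
(356, 316) [-12.9  20.8 -28.5]
```

The gap edges lie at crop y=380 (fixed wall) and y=326 (shank), and both the wrist and top views put the tip target at (525.7, 97.7), yaw 1.271. The held head reads 1.7 mm off in tool y, which is camera bias since the jaws centre it. Moving over the gap.

```bash
python3 -m jog '[[1.4,-0.7,0,0,0,0,30],[2,-1,0,0,0,0,30],[2,-1,0,0,0,0,30],[1.3,-0.7,0,0,0,0,30],[0,0,0,0,0,0,30],[0,0,0,0,0,0,30]]'
python3 rem.py 525.7 97.7 200 1.271; python3 wpic.py w4;python3 - <<'E'
from cell import vision
import cv2,numpy as np
for n in("top","side"):
    c=vision.camera(n); cv2.imwrite(f"pics/{n}2.png",c["color"]);np.savez(f"pics/{n}2.npz",**c)
E
python3 rem.py 525.7 97.7 200 1.271
```

```text
clock: 7.0
eef_pos: [525.0, 98.7, 265.9]
eef_rot: [3.141, 0.0, 1.271]
wrist_force: [0.3, 0.8, -1.1]
finger_gap: 39.5
clk 7.00 pos [525.   98.7 265.9] rot [3.141 0.    1.271] F [ 0.3  0.8 -1.1] M [-0.04 -0.12 -0.  ] gap 39.5
shift cm [-0.07  0.09  6.59] turn [ 0.  0. -0.]
clk 7.15 pos [525.2  98.  265.8] rot [-3.142  0.     1.269] F [ 0.5 -0.6 -1.7] M [-0.08 -0.07 -0.  ] gap 39.6
shift cm [-0.01  0.06  6.58] turn [-0.     0.    -0.002]
```

View pics/side2.png

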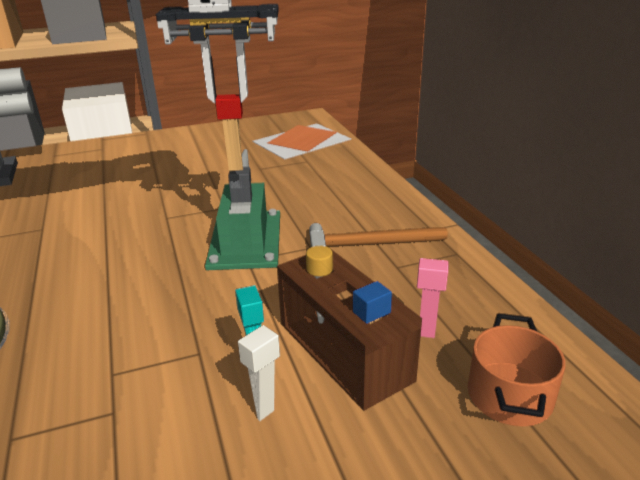

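```bash
python3 -m jog '[[0,0.05,1.6,0,0,0,30],[0,0,1.8,0,0,0,30],[0,0,1.6,0,0,0,30],[0,0,1,0,0,0,30],[0,0,0.5,0,0,0,30],[0,0,0,0,0,0,30]]'
python3 rem.py 525.7 97.7 150 1.271;python3 - <<'E'
from cell import vision
from h import *
for n in("top","side"):
    c=vision.camera(n); cv2.imwrite(f"pics/{n}3.png",c["color"]);np.savez(f"pics/{n}3.npz",**c)
crop(load("side3")["color"],190,100,290,275,3.4,"pics/side3c.png")
c=load("side3")
for p in [(525.7,97.7,90),(525.7,97.7,100),(525.7,97.7,228)]: print(proj(c,p))
E
```

```text
clock: 7.75
eef_pos: [525.5, 98.2, 200.7]
eef_rot: [-3.141, 0.0, 1.27]
wrist_force: [-0.1, 0.4, -0.2]
finger_gap: 39.5
clk 7.75 pos [525.5  98.2 200.7] rot [-3.141  0.     1.27 ] F [-0.1  0.4 -0.2] M [-0.02 -0.06  0.01] gap 39.5
shift cm [-0.04  0.03  5.07] turn [-0.     0.    -0.001]
(np.float64(239.59065375015336), np.float64(207.69749080893078))
(np.float64(239.0640674652035), np.float64(202.77669918290707))
(np.float64(231.8197562389975), np.float64(135.08077348742853))
```

View pics/side3c.png

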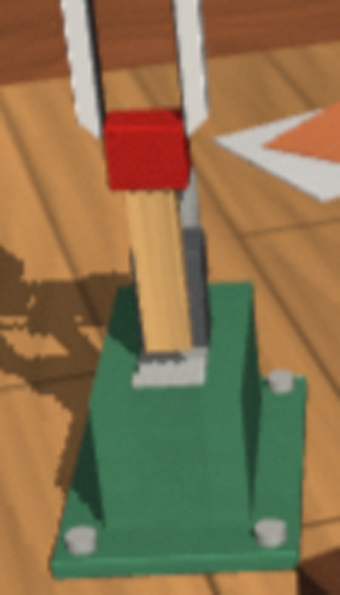

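```bash
python3 rem.py 525.7 97.7 150 1.271
```

```text
clk 7.85 pos [525.9  98.4 201.5] rot [ 3.141 -0.     1.27 ] F [ 0.8 -0.3 -0.4] M [ 0.   -0.05  0.01] gap 39.6
shift cm [-0.07  0.    5.15] turn [ 0.001 -0.    -0.001]
```

Tip at side pixel (239,203) is right at the predicted spot. Lowering it into the gap.

```bash
python3 -m jog '[[-0.05,0,1,0,0,0,30],[0,0,1,0,0,0,30],[0,0,1,0,0,0,30],[0,0,0.5,0,0,0,30],[0,0,0,0,0,0,30]]'
python3 rem.py 525.7 97.7 140 1.271
```

```text
clock: 8.35
eef_pos: [525.0, 97.9, 164.8]
eef_rot: [-3.14, 0.001, 1.27]
wrist_force: [-0.1, -0.4, -0.3]
finger_gap: 39.9
clk 8.35 pos [525.   97.9 164.8] rot [-3.14e+00  1.00e-03  1.27e+00] F [-0.1 -0.4 -0.3] M [-0.03 -0.02 -0.03] gap 39.9
shift cm [-0.    0.08  2.48] turn [-0.001  0.001 -0.001]
```

```bash
python3 -m jog '[[0,0,0.5,0,0,0,30],[0,0,0.5,0,0,0,30],[0,0,0.3,0,0,0,30],[0,0,0,0,0,0,30]]'
python3 rem.py 525.7 97.7 140 1.271
```

```text
clock: 8.75
eef_pos: [525.2, 98.0, 152.4]
eef_rot: [-3.141, 0.0, 1.27]
wrist_force: [-0.3, 0.2, -1.3]
finger_gap: 39.4
clk 8.75 pos [525.2  98.  152.4] rot [-3.141  0.     1.27 ] F [-0.3  0.2 -1.3] M [-0.05 -0.11  0.01] gap 39.4
shift cm [-0.01  0.06  1.24] turn [-0.001  0.    -0.001]
```

```bash
python3 -m jog '[[0,0,0.3,0,0,0,30],[0,0,0.3,0,0,0,30],[0,0,0,0,0,0,30]]'
python3 rem.py 525.7 97.7 140 1.271
```

```text
clock: 9.05
eef_pos: [525.3, 98.0, 146.5]
eef_rot: [-3.141, 0.0, 1.27]
wrist_force: [0.0, 0.8, -1.3]
finger_gap: 39.6
clk 9.05 pos [525.3  98.  146.5] rot [-3.141  0.     1.27 ] F [ 0.   0.8 -1.3] M [ 0.07 -0.12  0.01] gap 39.6
shift cm [-0.02  0.05  0.65] turn [-0.     0.    -0.001]
```

```bash
python3 -m jog '[[0,0,0.2,0,0,0,30],[0,0,0.2,0,0,0,30],[0,0,0,0,0,0,30]]'
python3 rem.py 525.7 97.7 140 1.271
```

```text
clock: 9.35
eef_pos: [525.4, 98.1, 142.6]
eef_rot: [-3.142, -0.0, 1.27]
wrist_force: [1.7, 1.6, -3.6]
finger_gap: 39.9
clk 9.35 pos [525.4  98.1 142.6] rot [-3.142 -0.     1.27 ] F [ 1.7  1.6 -3.6] M [ 0.28 -0.38 -0.04] gap 39.9
shift cm [-0.03  0.04  0.26] turn [-0.    -0.    -0.001]
```

```bash
python3 -m jog '[[-0.03,0,0,0,0,0,30],[0,0,0,0,0,0,30]]'
python3 rem.py 525.7 97.7 140 1.271
python3 - <<'E'
from cell import vision
from h import *
for n in("top","side"):
    c=vision.camera(n); cv2.imwrite(f"pics/{n}4.png",c["color"]);np.savez(f"pics/{n}4.npz",**c)
crop(load("side4")["color"],190,130,290,230,5,"pics/side4c.png")
E
```

```text
clock: 9.55
eef_pos: [525.3, 97.8, 142.7]
eef_rot: [-3.142, -0.0, 1.27]
wrist_force: [2.1, 1.7, -3.4]
finger_gap: 39.5
clk 9.55 pos [525.3  97.8 142.7] rot [-3.142 -0.     1.27 ] F [ 2.1  1.7 -3.4] M [ 0.43 -0.52 -0.02] gap 39.5
shift cm [0.01 0.04 0.27] turn [-0.    -0.    -0.001]
```

View pics/side4c.png

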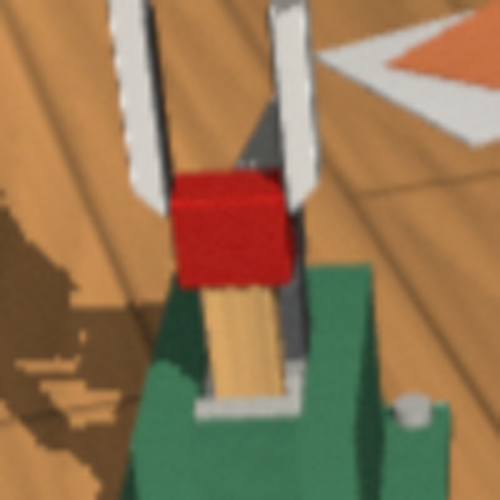

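```bash
python3 -m jog '[[0.03,0,0,0,0,0,75],[0,0,0,0,0,0,75],[0,0,0,0,0,0,75]]'
python3 rem.py 525.7 97.7 140 1.271
python3 - <<'E'
from cell import vision
from h import *
for n in("top","side"):
    c=vision.camera(n); cv2.imwrite(f"pics/{n}5.png",c["color"]);np.savez(f"pics/{n}5.npz",**c)
crop(load("side5")["color"],190,130,290,230,5,"pics/side5c.png")
E
```

```text
clock: 9.95
eef_pos: [525.4, 97.9, 143.0]
eef_rot: [3.141, 0.0, 1.27]
wrist_force: [0.3, 0.4, 0.2]
finger_gap: 60.0
clk 9.95 pos [525.4  97.9 143. ] rot [3.141 0.    1.27 ] F [0.3 0.4 0.2] M [-0.02 -0.02 -0.03] gap 60.0
shift cm [-0.01  0.03  0.3 ] turn [ 0.     0.    -0.001]
```

View pics/side5c.png

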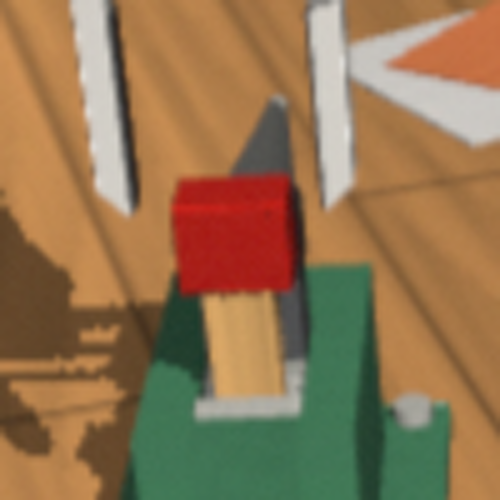

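```bash
python3 -m jog '[[0,0,0,0,0,0,75],[0,0,-1,0,0,0,75],[0,0,-2,0,0,0,75],[0,0,-2,0,0,0,75],[0,0,-1,0,0,0,0],[0,0,0,0,0,0,0],[0,0,0,0,0,0,0],[0,0,0,0,0,0,0]]' 20
python3 rem.py 526 98.5 170 1.271; python3 wpic.py w5
python3 - <<'E'
from cell import vision
from h import *
for n in("top","side"):
    c=vision.camera(n); cv2.imwrite(f"pics/{n}6.png",c["color"]);np.savez(f"pics/{n}6.npz",**c)
crop(load("side6")["color"],190,90,290,230,4,"pics/side6c.png")
E
```

```text
clock: 10.85
eef_pos: [525.0, 97.9, 201.9]
eef_rot: [-3.14, 0.001, 1.27]
wrist_force: [0.2, -0.7, 0.2]
finger_gap: 41.8
clk 10.85 pos [525.   97.9 201.9] rot [-3.14e+00  1.00e-03  1.27e+00] F [ 0.2 -0.7  0.2] M [-0.05 -0.03 -0.03] gap 41.8
shift cm [0.09 0.08 3.19] turn [-0.001  0.001 -0.001]
```

View pics/side6c.png

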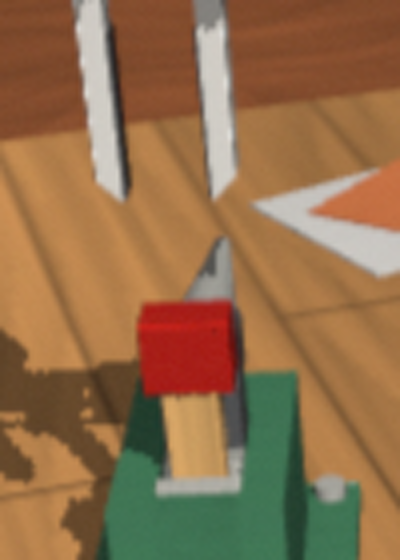

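View pics/w5.png

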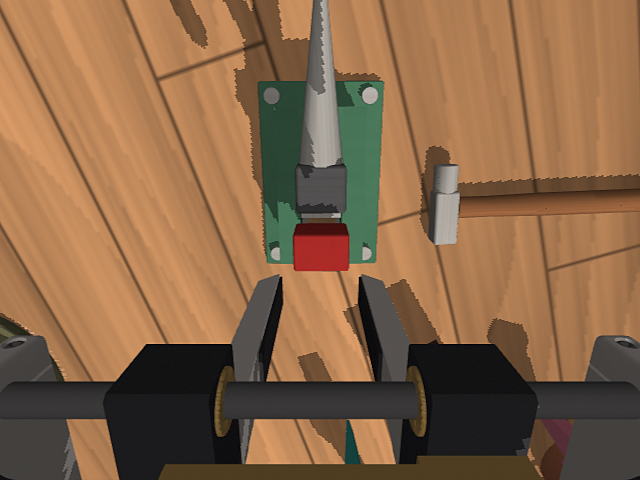

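Wedge stands upright in the gap, head at side crop (187,345). Closing the jaws before pressing.

```bash
python3 -m jog '[[0.05,0.05,0,0,0,0,0],[0,0,0.5,0,0,0,0],[0,0,0.5,0,0,0,0],[0,0,0.5,0,0,0,0],[0,0,0.5,0,0,0,0],[0,0,0,0,0,0,0]]'
python3 rem.py 526 99 170 1.271
```

```text
clock: 11.6
eef_pos: [525.7, 98.3, 181.9]
eef_rot: [-3.14, 0.001, 1.27]
wrist_force: [0.3, 0.3, -0.5]
finger_gap: 0.5
clk 11.60 pos [525.7  98.3 181.9] rot [-3.14e+00  1.00e-03  1.27e+00] F [ 0.3  0.3 -0.5] M [ 0.01 -0.03 -0.01] gap 0.5
shift cm [0.08 0.01 1.19] turn [-0.001  0.001 -0.001]
```

```bash
python3 -m jog '[[0.1,0,0.4,0,0,0,0],[0,0,0.4,0,0,0,0],[0,0,0.2,0,0,0,0],[0,0,0.2,0,0,0,0],[0,0,0.2,0,0,0,0]]'
python3 rem.py 526 99 143 1.271
```

```text
clock: 12.1
eef_pos: [526.3, 99.3, 168.8]
eef_rot: [3.141, -0.0, 1.27]
wrist_force: [0.6, 1.0, -0.7]
finger_gap: 0.6
clk 12.10 pos [526.3  99.3 168.8] rot [ 3.141 -0.     1.27 ] F [ 0.6  1.  -0.7] M [-0.04 -0.03  0.  ] gap 0.6
shift cm [-0.04 -0.02  2.58] turn [ 0.    -0.    -0.001]
```

```bash
python3 -m jog '[[0,0,0.2,0,0,0,0],[0,0,0.2,0,0,0,0],[0,0,0.2,0,0,0,0]]'
python3 rem.py 526 99 143 1.271
```

```text
clock: 12.4
eef_pos: [526.3, 99.3, 162.7]
eef_rot: [3.142, -0.0, 1.27]
wrist_force: [0.4, -0.4, -0.4]
finger_gap: 0.3
clk 12.40 pos [526.3  99.3 162.7] rot [ 3.142 -0.     1.27 ] F [ 0.4 -0.4 -0.4] M [-0.04 -0.06 -0.04] gap 0.3
shift cm [-0.04 -0.02  1.97] turn [ 0.    -0.    -0.001]
```

Run:
```python
from cell import vision
from h import *
c=vision.camera("side"); np.savez("pics/side7.npz",**c)
crop(c["color"],190,110,290,230,4.5,"pics/side7c.png")
```

```text
(no output)
```

View pics/side7c.png

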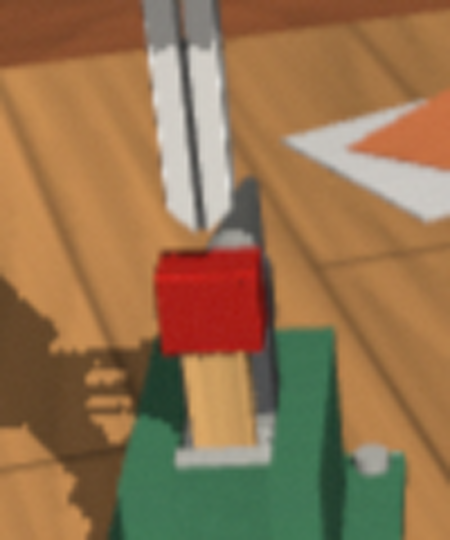

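Run:
```python
from h import *
for n in ("side4","side5","side6","side7"):
    c=load(n);b,g,r=[c["color"][...,i].astype(int) for i in range(3)]
    m=((r>100)&(g<60)&(b<60)).astype(np.uint8)
    k=max(cv2.findContours(m,cv2.RETR_EXTERNAL,cv2.CHAIN_APPROX_NONE)[0],key=cv2.contourArea);print(n,cv2.boundingRect(k))
gx=np.array([.955,-.296,0]);gy=np.array([.296,.955,0])
O=np.array([525.6,97.8,0])
for z in(172,168,164,160,156):
    T=O+[0,0,z]
    f=lambda a,b,h:np.round(proj(c,T+a*gx+b*gy+[0,0,h]),1).tolist()
    print(z,"topbackL",f(-20,14,0),"frontbotL",f(-20,-14,-34),"frontbotR",f(20,-14,-34))
print("fingertip",proj(c,[526.3,99.3,162.7]))
print("strip front",proj(c,O+[0,0,90]-21*gy))
t=load("top6");b,g,r=[t["color"][...,i].astype(int) for i in range(3)]
m=((r>150)&(g<70)&(b<70)).astype(np.uint8)
k=max(cv2.findContours(m,cv2.RETR_EXTERNAL,cv2.CHAIN_APPROX_NONE)[0],key=cv2.contourArea);q=cv2.minAreaRect(k);print(q)
for z in(170,160):print(z,plane(t,*q[0],z))
```

```text
side4 (224, 164, 25, 24)
side5 (225, 165, 24, 24)
side6 (225, 166, 24, 23)
side7 (225, 165, 24, 24)
172 topbackL [224.4, 163.0] frontbotL [224.7, 187.5] frontbotR [247.7, 186.6]
168 topbackL [224.6, 165.1] frontbotL [225.0, 189.5] frontbotR [247.9, 188.7]
164 topbackL [224.8, 167.2] frontbotL [225.2, 191.6] frontbotR [248.1, 190.8]
160 topbackL [225.1, 169.3] frontbotL [225.5, 193.7] frontbotR [248.3, 192.8]
156 topbackL [225.3, 171.4] frontbotL [225.7, 195.7] frontbotR [248.5, 194.9]
fingertip (np.float64(235.78203831616025), np.float64(170.34698818211996))
strip front (np.float64(238.52846887010884), np.float64(213.1920852205662))
((214.75344848632812, 279.65753173828125), (17.0880069732666, 26.685380935668945), 20.556045532226562)
170 [524.85227303  98.26985703 170.        ]
160 [525.40237691 100.56692448 160.        ]
```

The visible finger ends sit about 17 mm above the nominal TCP, at side (234,161) against a predicted (236,170). There is no contact yet, so I keep lowering in small force-checked steps.

```bash
python3 -m jog '[[0,0.05,0.2,0,0,0,0],[0,0,0.2,0,0,0,0],[0,0,0.2,0,0,0,0]]'
python3 rem.py 526 99 126 1.271
```

```text
clock: 12.75
eef_pos: [526.8, 99.1, 156.7]
eef_rot: [-3.142, 0.0, 1.27]
wrist_force: [0.5, 0.9, 0.4]
finger_gap: 0.1
clk 12.75 pos [526.8  99.1 156.7] rot [-3.142  0.     1.27 ] F [0.5 0.9 0.4] M [ 0.06 -0.06  0.01] gap 0.1
shift cm [-0.03 -0.07  3.07] turn [-0.     0.    -0.001]
```

```bash
python3 -m jog '[[0,0,0.2,0,0,0,0],[0,0,0.2,0,0,0,0]]'
python3 rem.py 526 99 126 1.271
```

```text
clock: 12.95
eef_pos: [526.8, 99.1, 152.7]
eef_rot: [-3.142, 0.0, 1.27]
wrist_force: [1.1, 0.2, 0.3]
finger_gap: 0.3
clk 12.95 pos [526.8  99.1 152.7] rot [-3.142  0.     1.27 ] F [1.1 0.2 0.3] M [-0.   -0.1   0.04] gap 0.3
shift cm [-0.03 -0.07  2.67] turn [-0.     0.    -0.001]
```

```bash
python3 wpic.py w8
python3 - <<'E'
from cell import vision
from h import *
c=vision.camera("side"); np.savez("pics/side8.npz",**c)
t=vision.camera("top"); np.savez("pics/top8.npz",**t)
a=cv2.resize(c["color"][110:230,190:290],None,fx=4.5,fy=4.5)
b=cv2.resize(t["color"][210:340,160:290],None,fx=2.7,fy=4.15)
cv2.imwrite("pics/c8.png",np.hstack([a,cv2.resize(t["color"][220:340,170:290],(540,540))])[:,:800])
E
```

```text
(no output)
```

View pics/c8.png

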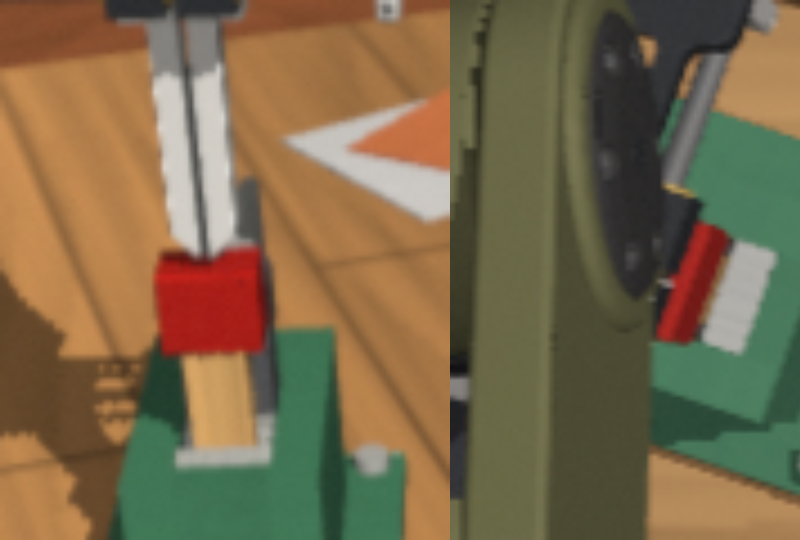

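View pics/w8.png

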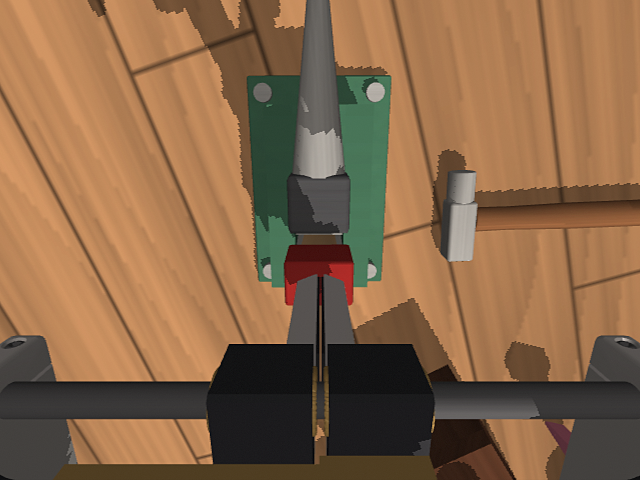

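Fingertips are now over the middle of the head's top face, at side crop (205,258), just about in contact. Continuing.

```bash
python3 -m jog '[[0,0,0.1,0,0,0,0],[0,0,0.1,0,0,0,0],[0,0,0.1,0,0,0,0]]'
python3 rem.py 526 99 126 1.271
```

```text
clock: 13.4
eef_pos: [526.8, 99.1, 149.8]
eef_rot: [3.142, -0.0, 1.27]
wrist_force: [0.2, 0.6, -0.8]
finger_gap: 0.6
clk 13.40 pos [526.8  99.1 149.8] rot [ 3.142 -0.     1.27 ] F [ 0.2  0.6 -0.8] M [ 0.    0.   -0.04] gap 0.6
shift cm [-0.04 -0.07  2.38] turn [ 0.    -0.    -0.001]
```

```bash
python3 -m jog '[[0,0,0.1,0,0,0,0],[0,0,0.1,0,0,0,0],[0,0,0.1,0,0,0,0]]'
python3 rem.py 526 99 126 1.271
```

```text
clock: 13.7
eef_pos: [526.8, 99.1, 146.8]
eef_rot: [3.142, -0.0, 1.27]
wrist_force: [0.1, 0.3, 0.0]
finger_gap: 0.3
clk 13.70 pos [526.8  99.1 146.8] rot [ 3.142 -0.     1.27 ] F [0.1 0.3 0. ] M [-0.05 -0.07  0.03] gap 0.3
shift cm [-0.03 -0.07  2.08] turn [ 0.    -0.    -0.001]
```

```bash
python3 -m jog '[[0,0,0.1,0,0,0,0],[0,0,0.1,0,0,0,0]]'
python3 rem.py 526 99 126 1.271; python3 wpic.py w9
python3 - <<'E'
from cell import vision
from h import *
c=vision.camera("side"); np.savez("pics/side9.npz",**c)
w=load("w9")["color"]
cv2.imwrite("pics/c9.png",np.hstack([cv2.resize(c["color"][130:230,195:285],(450,500)),cv2.resize(w[210:320,280:360],(350,500))]))
E
```

```text
clock: 13.9
eef_pos: [527.1, 99.2, 145.1]
eef_rot: [3.141, -0.0, 1.27]
wrist_force: [-0.1, 0.5, 4.2]
finger_gap: 0.4
clk 13.90 pos [527.1  99.2 145.1] rot [ 3.141 -0.     1.27 ] F [-0.1  0.5  4.2] M [ 0.11 -0.04 -0.  ] gap 0.4
shift cm [-0.05 -0.1   1.91] turn [ 0.001 -0.    -0.001]
```

View pics/c9.png

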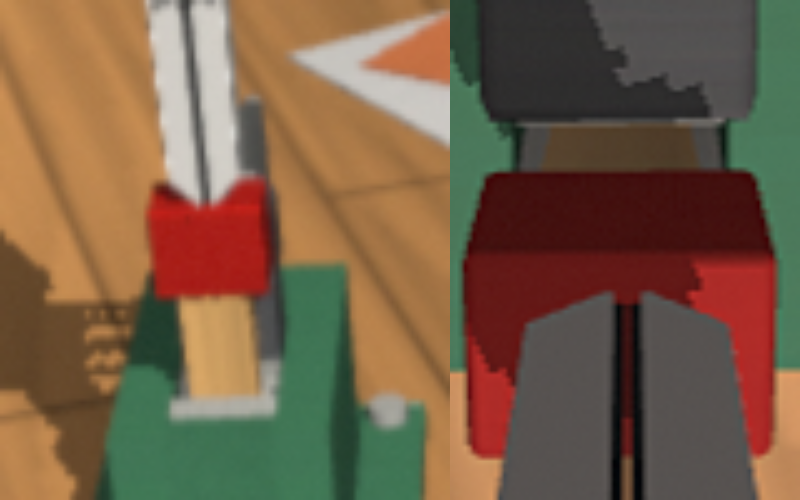

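Contact at TCP z=145 with 4 N upward. Pressing on, about 25 mm of travel expected.

```bash
python3 -m jog '[[0.02,0,0.1,0,0,0,0],[0.02,0,0.2,0,0,0,0],[0.02,0,0.2,0,0,0,0]]'
python3 rem.py 526 99 120 1.271
```

```text
clock: 14.3
eef_pos: [527.0, 99.8, 139.8]
eef_rot: [3.141, -0.0, 1.27]
wrist_force: [0.2, 2.3, 3.5]
finger_gap: 0.8
clk 14.30 pos [527.   99.8 139.8] rot [ 3.141 -0.     1.27 ] F [0.2 2.3 3.5] M [ 0.13 -0.09 -0.03] gap 0.8
shift cm [-0.1  -0.08  1.98] turn [ 0.    -0.    -0.001]
```

```bash
python3 -m jog '[[0.02,0,0.2,0,0,0,0],[0.02,0,0.2,0,0,0,0]]'
python3 rem.py 526 99 120 1.271
```

```text
clock: 14.5
eef_pos: [527.1, 100.2, 135.7]
eef_rot: [3.141, -0.0, 1.27]
wrist_force: [1.4, 1.1, 3.8]
finger_gap: 0.7
clk 14.50 pos [527.1 100.2 135.7] rot [ 3.141 -0.     1.27 ] F [1.4 1.1 3.8] M [ 0.15 -0.14 -0.01] gap 0.7
shift cm [-0.14 -0.07  1.57] turn [ 0.    -0.    -0.001]
```

```bash
python3 -m jog '[[0.02,0,0.2,0,0,0,0],[0.02,0,0.2,0,0,0,0],[0.02,0,0.2,0,0,0,0]]'
python3 rem.py 526 99 120 1.271
```

```text
clock: 14.8
eef_pos: [527.3, 100.7, 129.7]
eef_rot: [3.141, -0.0, 1.27]
wrist_force: [1.0, 1.3, 4.9]
finger_gap: 0.4
clk 14.80 pos [527.3 100.7 129.7] rot [ 3.141 -0.     1.27 ] F [1.  1.3 4.9] M [ 0.29 -0.12  0.02] gap 0.4
shift cm [-0.21 -0.08  0.97] turn [ 0.    -0.    -0.001]
```

Run:
```python
from cell import vision
from h import *
c=vision.camera("side"); np.savez("pics/side10.npz",**c)
crop(c["color"],195,130,285,230,5,"pics/c10.png")
```

```text
(no output)
```

View pics/c10.png

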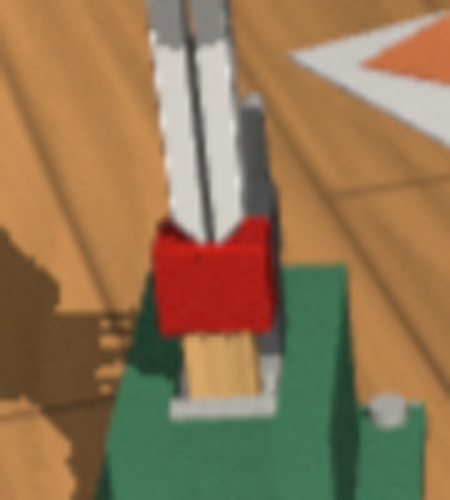

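Going down straight with 5 N, wedge upright. Continuing.

```bash
python3 -m jog '[[0,0,0.2,0,0,0,0],[0.02,0,0.2,0,0,0,0]]'
python3 rem.py 526 99 120 1.271
```

```text
clock: 15.05
eef_pos: [527.5, 101.0, 125.9]
eef_rot: [3.141, -0.0, 1.27]
wrist_force: [0.6, 2.0, 5.9]
finger_gap: 0.5
clk 15.05 pos [527.5 101.  125.9] rot [ 3.141 -0.     1.27 ] F [0.6 2.  5.9] M [ 0.45 -0.21 -0.03] gap 0.5
shift cm [-0.23 -0.08  0.59] turn [ 0.    -0.    -0.001]
```

```bash
python3 -m jog '[[0,0,0.15,0,0,0,0],[0,0,0.15,0,0,0,0]]'
python3 rem.py 526 99 120 1.271
```

```text
clock: 15.25
eef_pos: [527.5, 101.1, 123.0]
eef_rot: [3.141, -0.001, 1.27]
wrist_force: [1.5, 3.0, 6.1]
finger_gap: 0.5
clk 15.25 pos [527.5 101.1 123. ] rot [ 3.141e+00 -1.000e-03  1.270e+00] F [1.5 3.  6.1] M [ 0.52 -0.26 -0.02] gap 0.5
shift cm [-0.24 -0.09  0.3 ] turn [ 0.001 -0.001 -0.001]
```

```bash
python3 -m jog '[[0,0,0.1,0,0,0,0],[0,0,0.1,0,0,0,0]]'
python3 rem.py 526 99 120 1.271
```

```text
clock: 15.45
eef_pos: [528.0, 101.3, 121.6]
eef_rot: [3.14, -0.001, 1.27]
wrist_force: [0.8, 4.1, 12.6]
finger_gap: 0.6
clk 15.45 pos [528.  101.3 121.6] rot [ 3.14e+00 -1.00e-03  1.27e+00] F [ 0.8  4.1 12.6] M [ 0.88 -0.34 -0.  ] gap 0.6
shift cm [-0.28 -0.12  0.16] turn [ 0.002 -0.001 -0.001]
```

```bash
python3 -m jog '[[0,0,0.1,0,0,0,0],[0,0,0,0,0,0,0]]'
python3 rem.py 526 99 120 1.271
```

```text
clock: 15.65
eef_pos: [528.2, 101.3, 121.3]
eef_rot: [3.139, -0.002, 1.27]
wrist_force: [-0.8, 4.6, 14.1]
finger_gap: 0.4
clk 15.65 pos [528.2 101.3 121.3] rot [ 3.139e+00 -2.000e-03  1.270e+00] F [-0.8  4.6 14.1] M [ 0.79 -0.    0.  ] gap 0.4
shift cm [-0.29 -0.15  0.13] turn [ 0.003 -0.002 -0.001]
```

```bash
python3 -m jog '[[0,0,0.15,0,0,0,0],[0,0,0.1,0,0,0,0]]'
python3 rem.py 526 99 120 1.271
```

```text
clock: 15.85
eef_pos: [528.9, 101.3, 120.8]
eef_rot: [3.137, -0.003, 1.27]
wrist_force: [-8.5, 1.6, 41.7]
finger_gap: 0.5
clk 15.85 pos [528.9 101.3 120.8] rot [ 3.137e+00 -3.000e-03  1.270e+00] F [-8.5  1.6 41.7] M [0.19 1.71 0.  ] gap 0.5
shift cm [-0.31 -0.21  0.08] turn [ 0.005 -0.003 -0.001]
```

Resistance rose steeply to 42 N at the fingertips, so the stop is reached. Backing off straight away.

```bash
python3 -m jog '[[0,0,-0.3,0,0,0,0],[0,0,-0.5,0,0,0,0],[0,0,-2,0,0,0,0],[0,0,-3,0,0,0,0],[0,0,-3,0,0,0,0],[0,0,-2,0,0,0,0],[0,0,0,0,0,0,0]]'
python3 rem.py 526 99 120 1.271; python3 wpic.py w11
python3 - <<'E'
from cell import vision
from h import *
for n in("top","side"):
    c=vision.camera(n); np.savez(f"pics/{n}11.npz",**c)
s=load("side11");w=load("w11")["color"]
cv2.imwrite("pics/c11.png",np.hstack([cv2.resize(s["color"][130:230,195:285],(400,444)),cv2.resize(w[120:320,240:400],(355,444))]))
E
```

```text
clock: 16.55
eef_pos: [528.0, 100.8, 227.5]
eef_rot: [3.139, -0.001, 1.27]
wrist_force: [1.8, -0.5, 0.5]
finger_gap: 0.4
clk 16.55 pos [528.  100.8 227.5] rot [ 3.139e+00 -1.000e-03  1.270e+00] F [ 1.8 -0.5  0.5] M [-0.01 -0.07 -0.03] gap 0.4
shift cm [-0.24 -0.17 10.74] turn [ 0.003 -0.001 -0.001]
```

View pics/c11.png

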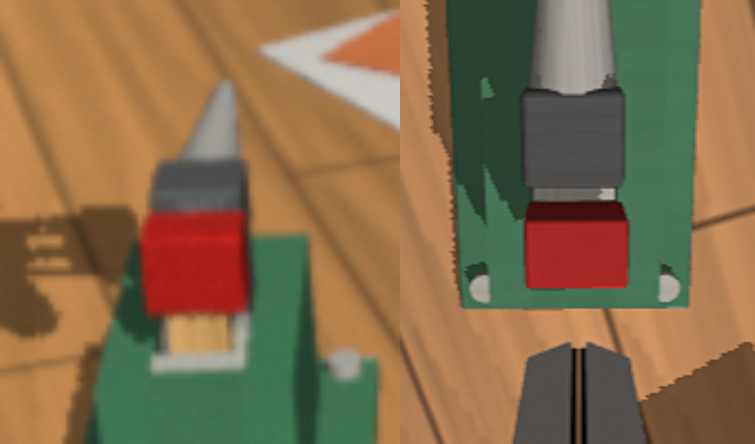

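Run:
```python
from h import *
s=load("side11");t=load("top11")
def red(c,th):
    b,g,r=[c["color"][...,i].astype(int) for i in range(3)]
    m=((r>th)&(g<70)&(b<70)).astype(np.uint8)
    return max(cv2.findContours(m,cv2.RETR_EXTERNAL,cv2.CHAIN_APPROX_NONE)[0],key=cv2.contourArea)
print(cv2.boundingRect(red(s,100)))
gx=np.array([.955,-.296,0]);gy=np.array([.296,.955,0]);O=np.array([526.3,100.6,0])
for z in(149,146,143,140):
    f=lambda a,b,h:np.round(proj(s,O+[0,0,z]+a*gx+b*gy+[0,0,h]),1).tolist()
    print(z,f(-20,14,0),f(-20,-14,-34),f(20,-14,-34))
q=cv2.minAreaRect(red(t,150));print(q,plane(t,*q[0],143))
crop(t["color"],100,220,290,340,4,"pics/top11c.png")
# wrist: post front edge & wall
w=load("w11")
crop(w["color"],240,120,400,270,4,"pics/w11c.png")
```

```text
(226, 177, 25, 24)
149 [225.8, 174.3] [226.2, 198.5] [248.9, 197.7]
146 [226.0, 175.9] [226.4, 200.0] [249.0, 199.2]
143 [226.2, 177.4] [226.6, 201.5] [249.2, 200.7]
140 [226.4, 178.9] [226.8, 203.0] [249.3, 202.2]
((217.02053833007812, 279.4451904296875), (17.205049514770508, 25.866092681884766), 20.556045532226562) [526.73851723 101.09791145 143.        ]
```

View pics/w11c.png

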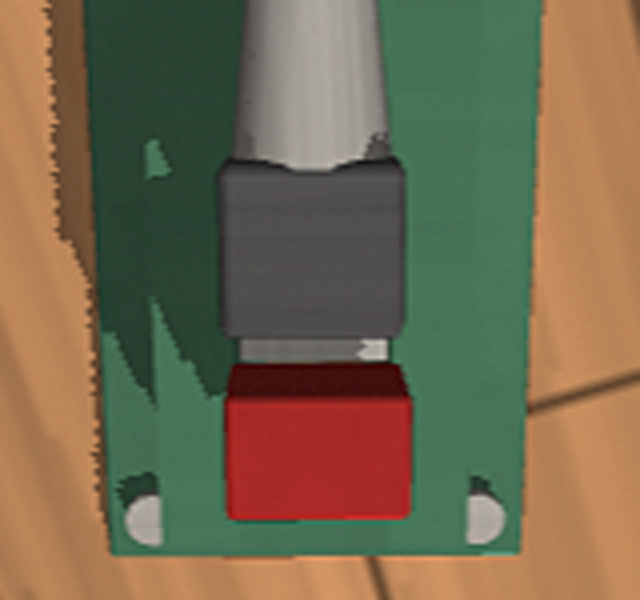

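View pics/top11c.png

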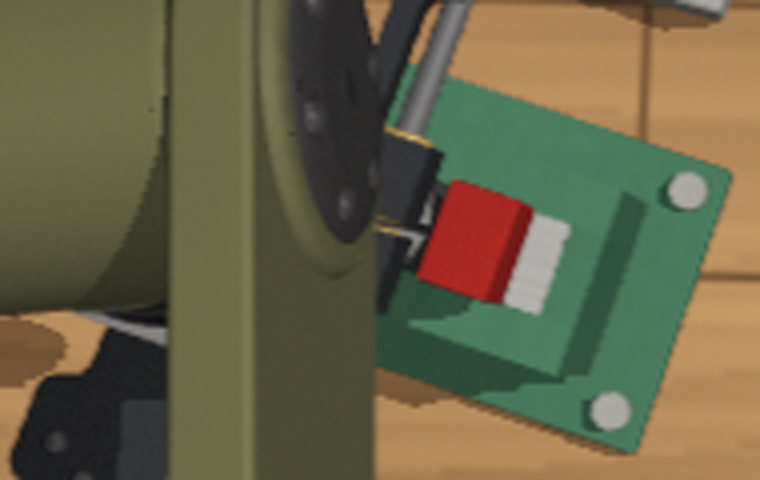

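```bash
python3 - <<'E'
from h import *
w=load("w11");g0=np.array([526.3,100.6]);ey=np.array([.2955,.955])
f=lambda x,y,z:plane(w,240+(x+.5)/4-.5,120+(y+.5)/4-.5,z)[:2]
for n,x,y,z in[("post front",310,337,145),("post back",310,165,145),("head far",310,397,143),("head near",310,519,143),("base front",310,553,12)]:
    print(n,(ey@(f(x,y,z)-g0)).round(1))
w=load("w3");f=lambda x,y,z:plane(w,225+(x+.5)/4-.5,60+(y+.5)/4-.5,z)[:2]
print("w3 base front",(ey@(f(280,551,12)-g0)).round(1))
E
python3 rem.py 526 99 120 1.271
```

```text
post front 27.4
post back 61.8
head far 14.4
head near -12.3
base front -67.8
w3 base front -68.8
clk 16.70 pos [526.8 100.7 223.8] rot [-3.139e+00  1.000e-03  1.270e+00] F [0.6 0.1 0.3] M [-0.   -0.07  0.03] gap 0.4
shift cm [-0.17 -0.   10.38] turn [-0.002  0.001 -0.001]
```

Run:
```python
from cell import order
print(order.sign_off())
```

```text
the job is handed in; nothing more can be done
None
```

The red-headed wedge is standing upright in the gap and the stake is driven against its stop. I handed the job in at about 16.7 s, with the gripper shut and clear above. I took the wedge from the rack, stood it tip down beside the shank and let go. I then pressed it down about 24 mm from above with the closed fingers, at 4–6 N until resistance rose steeply.

- **Wedge:** the side view puts the head's top at about 143 mm, which is the tight height. The head's centre is at about (527, 101).
- **Stake:** the wrist view shows the post moved about 5.6–6.6 mm along the gap's +y. Allowing for a 1 mm difference between the two views, that matches reaching the stop.

Three things did not go as expected:
- **Last push:** it peaked at 42 N at the fingertips against the stop, more than the 15–20 N needed, and I backed off at once. The wrist limit is 120 N; the 40 N limit is for the arm or gripper body, and this was fingertip contact.
- **Finger ends:** they came out roughly 20 mm higher than the stated TCP, so contact came lower than planned. I relied on the force readings and pictures instead.
- **Release:** a few newtons sideways and downward remained on the gripper before letting go. They vanished on release.

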